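Size a spacer ring on the step gauge and store it

TASK

Take the ring from the black pad and slide it down over the coloured, stepped mandrel of the gauge until it truly stops on the step that fits it, then push on gently, squarely and only with the ring, so that the mandrel's white line sinks out of sight into the grey foot while some of the black line below the red step still shows. Hold it so for a moment, see the colour of the step on which the ring stopped, and then lower the ring over the post of that colour so that it lies flat on the post's base. Leave the two spare rings on the grey mat and the spanner alone.

Things in the scene. Friction and masses are not known exactly. Their poses are not given: they have to be found in the camera images.
- ring_a: loose plain steel spacer ring, 58 mm outside, 18 mm high, about 150 g; origin at the centre of its underside, z its axis. Three rings look nearly alike (bores 22.5, 27.5 and 32.5 mm, one of each); which has which bore is not known beforehand. The one on the black pad is to be sized; the other two are the spares on the grey mat
- ring_b: loose plain steel spacer ring, 58 mm outside, 18 mm high, about 150 g; origin at the centre of its underside, z its axis. Three rings look nearly alike (bores 22.5, 27.5 and 32.5 mm, one of each); which has which bore is not known beforehand. The one on the black pad is to be sized; the other two are the spares on the grey mat
- ring_c: loose plain steel spacer ring, 58 mm outside, 18 mm high, about 150 g; origin at the centre of its underside, z its axis. Three rings look nearly alike (bores 22.5, 27.5 and 32.5 mm, one of each); which has which bore is not known beforehand. The one on the black pad is to be sized; the other two are the spares on the grey mat
- pad: fixed black rubber pad, 85x85x2 mm, on which the ring to be sized lies, near its middle; origin at the centre of its underside
- spares_mat: fixed grey mat, 85x140x2 mm, at the back left, with the two spare rings; origin at the centre of its underside
- gauge: fixed grey round foot of the step gauge, 92 mm across, 36 mm high (58 to 62 mm across above 18 mm); origin at the centre of its underside, z up along the mandrel. The mandrel standing in it is 131 mm high in all: blunt tip 8 mm across widening over 11 mm to a 19 to 20 mm steel pilot, then going down the blue, yellow and red steps, a 3.5 mm black line and, next to the foot, a 2 mm white line
- mandrel (a joint): how far the spring-loaded mandrel is pressed straight down into the foot, m: 0 at rest, stop at 0.008. It begins to give at about 4.5 N and takes 2 N more for each further mm (about 8.5 N at 0.002, 12 N at 0.0037, 15.5 N at 0.0055). White line just hidden at 0.002, black line just hidden at 0.0055: the load is right between these, and pressing past 0.0055 spoils the gauge
- step_blue (a point): centre of the blue step's 45 degree shoulder, on the mandrel's axis, moving with it; step 24 to 25 mm across. Uppermost, 102 mm above the bench. A ring stops for good on the first shoulder wider than its bore, its underside then within 2 mm of this point's height; parts above it passes with 1.25 mm or more play all round, but off centre it can hang up on a shoulder and needs a small sideways shift
- step_yellow (a point): centre of the yellow step's 45 degree shoulder, on the mandrel's axis, moving with it; step 29 to 30 mm across. Middle, 82 mm above the bench. A ring stops for good on the first shoulder wider than its bore, its underside then within 2 mm of this point's height; parts above it passes with 1.25 mm or more play all round, but off centre it can hang up on a shoulder and needs a small sideways shift
- step_red (a point): centre of the red step's 45 degree shoulder, on the mandrel's axis, moving with it; step 34 to 35 mm across. Lowest, 62 mm above the bench. A ring stops for good on the first shoulder wider than its bore, its underside then within 2 mm of this point's height; parts above it passes with 1.25 mm or more play all round, but off centre it can hang up on a shoulder and needs a small sideways shift
- post_blue: fixed storage post: blue round base 64 mm across and 10 mm high with an upright steel pin 16 mm across in its middle, pin top 45 mm above the bench, top chamfered. Origin at the base's centre on the bench; z up. For rings that stop on the blue step
- post_yellow: fixed storage post: yellow round base 64 mm across and 10 mm high with an upright steel pin 16 mm across in its middle, pin top 45 mm above the bench, top chamfered. Origin at the base's centre on the bench; z up. For rings that stop on the yellow step
- post_red: fixed storage post: red round base 64 mm across and 10 mm high with an upright steel pin 16 mm across in its middle, pin top 45 mm above the bench, top chamfered. Origin at the base's centre on the bench; z up. For rings that stop on the red step
- spanner: loose combination spanner, 147 mm long, 29 mm wide, 10 mm high, lying flat behind the posts, bystander; origin under its middle, long axis its own y
Things that resemble listed ones, but are neither listed nor needed, are in the scene too. Leave any orange or pink look-alike of the ring_a alone. Of the things that look like the post_blue, the larger one is meant.

How it is judged:
By the outcome, as a careful person would: the job done as asked, in the order asked, and still so for the second after the job is handed in, with the robot touching nothing.
It also fails if it takes over 51 s, if anything falls off the work surface, if the arm or the gripper's body presses on something with over 40 N, if the wrist force passes 120 N, or if a joint passes its speed limit or range.

ROBOT

A 6-joint arm with a two-finger parallel gripper is mounted at the origin on the work surface; the furniture and walls round the work are solid. World frame = base frame: x ahead of the robot, y to its left, z up, the work surface at z = 0. Lengths are in m, angles in rad, forces in N, time in s.
With the tool pointing down it reaches from about 0.325 to 0.9 m from the base axis. Payload 6.1 kg.
Tool frame: the origin (TCP) lies at the very end of the fingers, on their centre line; the grasp point (between the pads) lies ctrl.hold_point_z behind it (ctrl.hold_point_z is the distance from the TCP to the grasp point, in m); z points along the fingers, y is the line along which they close (so a half turn about z gives the same grasp; the last joint's range is limited). The gripper opens to 85 mm and grips with 20 to 120 N. Pads are 22 mm wide; open, the fingers measure 114 mm over their backs; the gripper's body (76 mm by 85 mm) begins 54 mm behind the grasp point. The pads swing forward as they close: fully open they stand 13 mm farther back than shut.
Start: joints at [-1.305, 0.22, 1.526, -0, 1.395, -0.126], TCP at [0.239, -0.578, 0.231] pointing down, gripper open.
Joint ranges: [-2.98, 2.98], [-0.91, 2.08], [0.09, 2.57], [-1.24, 4.39], [0.2, 2.65], [-2.68, 2.68]. Speed limits (rad/s): [2.57, 2.57, 3.01, 3.14, 3.14, 3.14].

INTERFACE

Orientations are given as [roll, pitch, yaw] about the fixed x, y, z axes, in that order (R = Rz(yaw) Ry(pitch) Rx(roll)).
In Python, from workcell import observe, imaging, workorder, nets, ctrl gives the robot as it stands.
- The arm moves only by the tool send_rows, never from a script. Its arguments are lists of equal length, an entry for each row: "translation": the shift along the tool's x, y, z in m, a list of three; "twist": the turn, a rotation vector about the tool's x, y, z in degrees, a list of three. In form: {"translation": [[x, y, z], ...], "twist": [[ax, ay, az], ...]}. A call has 1 to 10 rows; each row is the pose to reach, as a shift and turn from the pose commanded when the call began, along the tool's axes at that moment; what a row does not reach only later rows make up. A row lasts 1/10 s, in which the tool goes at most 50 mm and 8.59 degrees, less where a joint would pass 70% of its speed; a pose out of reach is approached as far as the arm can. A call with a gripper value outside its range is refused whole. "jaw" is the gripper's target within -1 to 1 (shut at 1, half-way at 0, fully open at -1), set as the call begins (left out, the last holds). The fingers move at their own pace and stop on an object; "newtons" is the grip in N (left out, the last holds). Time passes only in rows, so rows that repeat a pose let the fingers close. It gives the time, the measured TCP pose, the force, the opening and the grip force at its end, in the units of the state.
- observe(): the state, without advancing time (a new reading comes with each control period).
- imaging.capture(name): name is "scene" or "top" or "wrist"; returns the picture (400x640x3 uint8, blue, green, red); there is no depth.
- imaging.camera_model(name): a dict with "mtx" (3x3 intrinsics, pixels), "extrinsics" (4x4, takes a point from camera to world coordinates). Camera axes: x right, y up, looking along -z (the intrinsics and any distortion apply to the point x, -y, -z); pixel columns grow to the right and rows downward; lengths in m; the calibration is good to about 2 mm. The wrist camera is an equidistant fisheye: a pixel r from the principal point sees the ray r / f radians off the axis. A picture is of the moment at which its call begins: read the wrist's pose just before it. camera_model takes no time and is no camera call; for the wrist camera it gives the pose at the moment of the call.
- workorder.hand_in(): hands the job in; it is judged then, once.
Trained networks look in the newest picture that a camera, given by its name, has taken for a name from the list of things; names that differ only in an ending like _2 or _b are one class to them, and where a whole thing is asked for, a point or a joint stands for the part that bears it (a point fixed in the world has none). Each returns a list of dicts, best first, with "confidence" (0 to 1); they miss things now and then, are a little off and sometimes report something else, mostly with a low value. They report only what shows in the picture. A call takes as long as a camera call. They do not tell look-alikes from the thing itself.
- nets.find_in(target, camera): "rect" ([left, top, right, bottom] in pixels, round what is visible of it).
- nets.masks_of(target, camera): "region" (400x640 bool, what is visible of it) and "rect" ([left, top, right, bottom] in pixels, round what is visible of it).
- nets.landmark_of(target, camera): "centre" ([column, row] in pixels: a listed point, or the origin of a listed thing).
The state is a dict: "clock": time; "joints": joint angles; "qd": joint speeds; "joint_efforts": joint torques, N m; "eef_pos": TCP position; "tool_rot": TCP orientation; "force": force on the tool from outside, world axes, zero at the start; "wrist_torque": the same for the moment, N m; "grip_width": finger opening in m; "grip_force": force on a finger pad.
Only numpy, scipy, OpenCV 4.12 (cv2) and the standard library are available. Lean on these libraries where they do the work, as an engineer would, in place of code of your own. Each camera call takes 0.05 s, during which the arm holds its last target. There are 200 camera calls.

## Working session

There is one attempt and no reset: what is moved stays moved. The work goes in short steps, Python scripts to look and compute and a tool call to move; the robot and the scene stay as the last step left them, time stands still between calls to the robot, and variables do not carry over. Pictures are saved under pics/ and viewed, at most 10 in all, crops included, and the job is handed in when it is done.

Besides the shell and the picture viewer there is one more tool, called after "Call:" in YAML: its name, and indented under it one key for each argument. send_rows: Moves the arm, as the interface text tells. Its arguments: {"type":"object","properties":{"translation":{"type":"array"},"twist":{"type":"array"},"jaw":{"type":"number"},"newtons":{"type":"number"}},"required":["translation","twist"]}

```bash
ls; mkdir -p pics
cat > h.py <<'E'
import numpy as np, cv2
from workcell import observe, imaging, workorder, nets, ctrl
def cam(n): 
    m=imaging.camera_model(n); return np.array(m["mtx"]),np.array(m["extrinsics"]),m
def ray(n,px):
    K,E,_=cam(n); u=(px[0]-K[0,2])/K[0,0]; v=(px[1]-K[1,2])/K[1,1]
    if n=="wrist":
        r=np.hypot(u,v); s=np.sin(r)/r if r>1e-9 else 1; d=np.array([u*s,-v*s,-np.cos(r)])
    else: d=np.array([u,-v,-1.])
    return E[:3,3],E[:3,:3]@d
def on_z(n,px,z):
    o,d=ray(n,px); return o+d*(z-o[2])/d[2]
def proj(n,p):
    K,E,_=cam(n); q=E[:3,:3].T@(np.asarray(p)-E[:3,3]); x,y,z=q[0],-q[1],-q[2]
    if n=="wrist":
        r=np.hypot(x,y); t=np.arctan2(r,z)/max(r,1e-9); a,b=x*t,y*t
    else: a,b=x/z,y/z
    return np.array([K[0,0]*a+K[0,2],K[1,1]*b+K[1,2]])
E
python3 - <<'E'
from h import *
s=observe(); print({k:np.round(v,3) for k,v in s.items()}, ctrl.hold_point_z)
ims=[]
for n in("scene","top"):
    im=imaging.capture(n); cv2.imwrite(f"pics/{n}0.png",im)
    K,E,m=cam(n); print(n,np.round(K,1).tolist(),np.round(E,3).tolist(),[k for k in m])
    for t in("ring_a","pad","gauge","post_blue","post_yellow","post_red","step_blue","spanner"):
        for d in nets.landmark_of(t,n)[:5]:
            print(n,t,round(d["confidence"],2),np.round(d["centre"],1),np.round(on_z(n,d["centre"],0),3))
E
```

```text
pics
{'clock': np.float64(0.0), 'joints': array([-1.305,  0.221,  1.528, -0.   ,  1.395, -0.126]), 'qd': array([-0.   , -0.   ,  0.002, -0.   , -0.001,  0.   ]), 'joint_efforts': array([ 1.0000e-03, -4.9690e+01, -3.8939e+01, -0.0000e+00,  1.1000e-02,
       -0.0000e+00]), 'eef_pos': array([ 0.238, -0.577,  0.23 ]), 'tool_rot': array([-3.14 , -0.   ,  0.392]), 'force': array([-0.919, -0.634, -0.6  ]), 'wrist_torque': array([-0.03 , -0.02 , -0.033]), 'grip_force': np.float64(0.0), 'grip_width': np.float64(0.085)} 0.0187
scene [[420.9, 0.0, 322.0], [0.0, 420.9, 198.3], [0.0, 0.0, 1.0]] [[0.975, 0.156, -0.157, 0.347], [-0.221, 0.723, -0.654, -0.425], [0.012, 0.673, 0.74, 0.713], [0.0, 0.0, 0.0, 1.0]] ['mtx', 'extrinsics']
scene ring_a 0.88 [362.8 168.4] [0.618 0.281 0.   ]
scene ring_a 0.76 [257.6 251. ] [0.337 0.091 0.   ]
scene ring_a 0.72 [320.1 229.6] [0.474 0.118 0.   ]
scene ring_a 0.69 [307.4 199.7] [0.465 0.208 0.   ]
scene ring_a 0.66 [334.6 335.2] [ 0.448 -0.118  0.   ]
scene pad 0.62 [339.3 335.6] [ 0.456 -0.121  0.   ]
scene pad 0.22 [355.3 149.6] [0.619 0.352 0.   ]
scene po
[... 820 characters left out ...]
0.7] [ 0.46  -0.119  0.   ]
top ring_a 0.7 [336.2 266.3] [0.34  0.096 0.   ]
top ring_a 0.58 [416.2 219.9] [ 0.462 -0.116  0.   ]
top ring_a 0.57 [243.3 158.1] [0.63  0.346 0.   ]
top pad 0.97 [414.2 221. ] [ 0.459 -0.11   0.   ]
top pad 0.18 [417.8 221.6] [ 0.457 -0.12   0.   ]
top gauge 0.67 [416.1 220.8] [ 0.46  -0.115  0.   ]
top gauge 0.57 [342.  219.5] [0.463 0.081 0.   ]
top post_blue 0.67 [359.  175.6] [0.581 0.035 0.   ]
top post_blue 0.46 [306.5 254.8] [0.37  0.175 0.   ]
top post_yellow 0.65 [406.7 170.7] [ 0.594 -0.093  0.   ]
top post_red 0.95 [318.  175.2] [0.582 0.144 0.   ]
top step_blue 0.45 [340.6 215.3] [0.474 0.084 0.   ]
top spanner 0.66 [352.8 144.1] [0.666 0.051 0.   ]
```

Run:
```python
import cv2,numpy as np
a=cv2.imread("pics/scene0.png");b=cv2.imread("pics/top0.png")
a=cv2.resize(a[110:380,210:490],None,fx=2,fy=2,interpolation=2)
b=b[110:310,200:500]; b=cv2.resize(b,None,fx=2.66,fy=2.66,interpolation=2)
cv2.imwrite("pics/s1.png",a);cv2.imwrite("pics/t1.png",b);print(a.shape,b.shape)
```

```text
(540, 560, 3) (532, 798, 3)
```

View pics/s1.png

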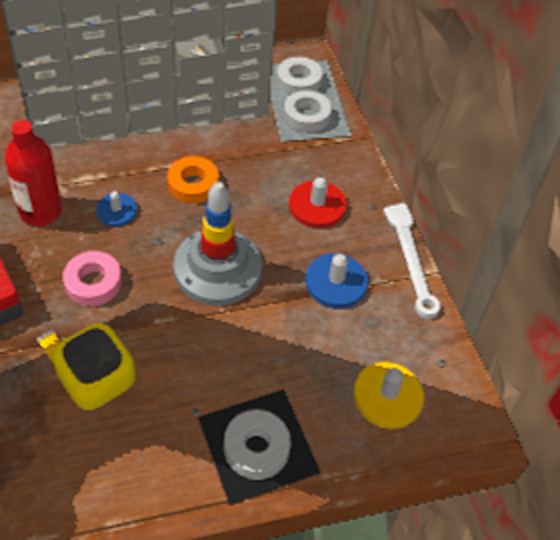

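View pics/t1.png

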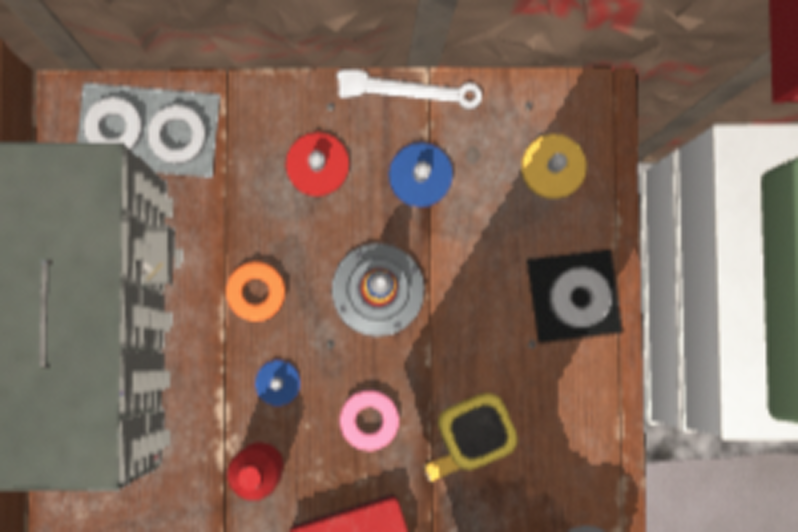

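The pictures show the ring to be sized on the black pad (scene 335,335; top 417,221), the gauge (top 342,218) and the posts: red (318,175), blue (359,175), yellow (408,171).
- **Rings:** the orange one (top 296,219) and the pink one (339,267) are decoys. The two steel rings on the grey mat (top 242,157 and 266,160) are the spares.
- **Blue posts:** the larger one (359,175) fits the description. The one at (304,253) is the small look-alike.

The crop already confirms the ring on the pad as the steel one, so I'll measure next.

Run:
```python
from h import *
from scipy.optimize import least_squares
imaging.capture("top"); T=cv2.imread("pics/top0.png"); S=cv2.imread("pics/scene0.png")
hsv=cv2.cvtColor(T,cv2.COLOR_BGR2HSV).astype(int); H,Sa,V=hsv[...,0],hsv[...,1],hsv[...,2]
def fit(mask,px,z,name,n="top",rad=45):
    m=np.zeros(mask.shape,np.uint8); y,x=np.mgrid[:400,:640]
    m[(np.hypot(x-px[0],y-px[1])<rad)&mask]=1
    c=max(cv2.findContours(m,0,cv2.CHAIN_APPROX_NONE)[0],key=cv2.contourArea)[:,0]
    P=np.array([on_z(n,p,z)[:2] for p in cv2.convexHull(c.astype(np.int32))[:,0]])
    r=least_squares(lambda q:np.hypot(*(P-q[:2]).T)-q[2],[*P.mean(0),.03],loss="soft_l1",f_scale=.001)
    print(name,np.round(r.x,4),"rms",round(float(np.sqrt(np.mean(r.fun**2))),4))
fit((V>75)&(Sa<60),(417,221),.020,"ring",rad=16)
fit((Sa>120)&(H>95)&(H<130),(359,175),.010,"blue",rad=16)
fit((Sa>120)&((H<8)|(H>172)),(319,171),.010,"red",rad=16)
fit((Sa>120)&(H>18)&(H<35),(408,172),.010,"yellow",rad=16)
fit((Sa<70),(342,219),.018,"foot",rad=22)
for n in("top","scene"):
    for t in("ring_a","gauge"):
        for d in nets.masks_of(t,n)[:6]:
            x0,y0,x1,y1=d["rect"]; c=((x0+x1)/2,(y0+y1)/2); print(n,t,round(d["confidence"],2),np.round(d["rect"],1),np.round(on_z(n,c,.02),4))
            if t=="ring_a" and n=="top" and abs(c[0]-417)<6:
                fit(d["region"],c,.02,"ringmask")
v=cv2.resize(T[205:237,400:433],None,fx=10,fy=10,interpolation=cv2.INTER_CUBIC)
w=cv2.resize(T[195:245,315:367],None,fx=6.4,fy=6.4,interpolation=cv2.INTER_CUBIC)[:320]
cv2.imwrite("pics/c1.png",np.hstack([v,w]))
K,E,_=cam("wrist"); print(np.round(K,1).tolist(),np.round(E,4).tolist())
for n,p in(("top",(.463,.081,.131)),("scene",(.463,.081,.131))): print(proj(n,p))
```

```text
ring [ 0.4568 -0.1168  0.0293] rms 0.0004
blue [0.5805 0.039  0.0301] rms 0.0005
red [0.592  0.1416 0.0327] rms 0.0005
yellow [ 0.5884 -0.0934  0.0318] rms 0.0004
foot [0.4651 0.0823 0.0463] rms 0.0004
top ring_a 0.83 [258.3 147.9 278.4 171.3] [0.6214 0.2754 0.02  ]
top ring_a 0.82 [230.2 146.5 254.6 167.8] [0.6283 0.3445 0.02  ]
top ring_a 0.78 [283.3 208.9 304.8 230.5] [0.4618 0.2065 0.02  ]
top ring_a 0.72 [326.4 256.2 347.7 282.4] [0.3331 0.0944 0.02  ]
top gauge 0.9 [326.6 202.  355.1 235.4] [0.4643 0.0841 0.02  ]
scene ring_a 0.83 [349.8 138.2 372.6 157.5] [0.6276 0.3336 0.02  ]
scene ring_a 0.67 [350.6 155.2 375.8 175.3] [0.6144 0.2716 0.02  ]
scene ring_a 0.65 [245.2 235.8 269.7 263.6] [0.3373 0.0796 0.02  ]
scene ring_a 0.61 [319.3 314.6 355.8 350.9] [ 0.451  -0.1235  0.02  ]
scene ring_a 0.55 [293.  184.8 317.6 210.5] [0.4581 0.1976 0.02  ]
scene gauge 0.83 [295.  202.4 339.  261.4] [0.4631 0.0982 0.02  ]
[[309.7, 0.0, 317.0], [0.0, 309.7, 201.5], [0.0, 0.0, 1.0]] [[0.3836, 0.8872, 0.2564, 0.3032], [-0.9235, 0.3686, 0.1061, -0.5507], [-0.0004, -0.2775, 0.9607, 0.3738], [0.0, 0.0, 0.0, 1.0]]
[343.13157836 216.52537712]
[319.12034003 202.32245417]
```

View pics/c1.png

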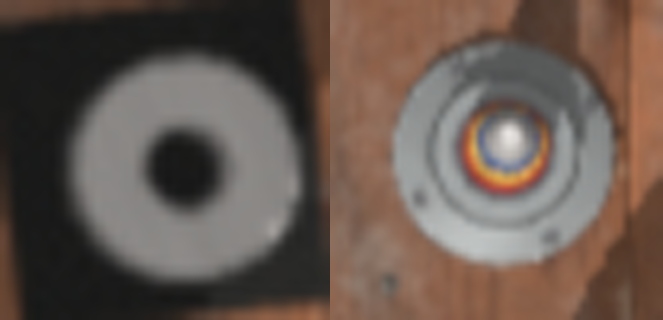

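The crops show the steel ring with its bore centred on the pad, and the gauge with its steel tip at about its middle. Before the sweep I'll check the clutter between the start pose and the pad.

Run:
```python
import cv2,numpy as np
from h import *
imaging.capture("wrist")
w=imaging.capture("wrist")
a=cv2.imread("pics/scene0.png");b=cv2.imread("pics/top0.png")
f=lambda i:cv2.resize(i,(400,250),interpolation=cv2.INTER_AREA)
cv2.imwrite("pics/all.png",np.vstack([np.hstack([f(a),f(b)]),np.hstack([f(w),f(w)*0])]))
```

```text
(no output)
```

View pics/all.png

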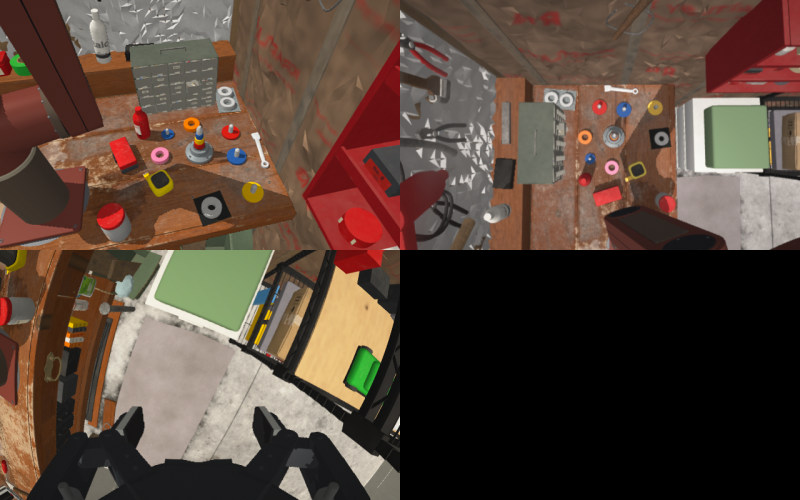

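The white and green chest stands on the floor, the red cabinet is high at the right, and a red-capped jar stands near (0.22,-0.16). The direct path to the pad is clear.

Call:
send_rows:
  translation:
    - [0.03, -0.027, 0.003]
    - [0.068, -0.061, 0.006]
    - [0.105, -0.095, 0.01]
    - [0.142, -0.128, 0.015]
    - [0.18, -0.162, 0.02]
    - [0.217, -0.196, 0.03]
    - [0.254, -0.23, 0.04]
    - [0.29, -0.263, 0.05]
    - [0.328, -0.297, 0.055]
    - [0.355, -0.32, 0.06]
  twist:
    - [0, 0, -5]
    - [0, 0, -12]
    - [0, 0, -19]
    - [0, 0, -26]
    - [0, 0, -33]
    - [0, 0, -40]
    - [0, 0, -47]
    - [0, 0, -54]
    - [0, 0, -61]
    - [0, 0, -67.5]
  jaw: -1
  newtons: 40

```text
clock: 2.25
eef_pos: [0.4452, -0.1439, 0.1713]
tool_rot: [3.141, 0.0, 1.576]
force: [0.3, -0.3, 0.3]
grip_width: 0.0853
grip_force: 0.0
```

```bash
cat >> h.py <<'E'
def ringfit(w,px,z,rad,thr=(75,60)):
    from scipy.optimize import least_squares
    hsv=cv2.cvtColor(w,cv2.COLOR_BGR2HSV).astype(int); y,x=np.mgrid[:400,:640]
    m=((np.hypot(x-px[0],y-px[1])<rad)&(hsv[...,2]>thr[0])&(hsv[...,1]<thr[1])).astype(np.uint8)
    c=max(cv2.findContours(m,0,cv2.CHAIN_APPROX_NONE)[0],key=cv2.contourArea)
    P=np.array([on_z("wrist",p,z)[:2] for p in cv2.convexHull(c)[:,0]])
    r=least_squares(lambda q:np.hypot(*(P-q[:2]).T)-q[2],[*P.mean(0),.03],loss="soft_l1",f_scale=.001)
    return r.x,np.sqrt(np.mean(r.fun**2))
E
python3 - <<'E'
from h import *
s=observe(); print(np.round(s["eef_pos"],4),s["clock"])
w=imaging.capture("wrist"); p=proj("wrist",(.457,-.117,.02)); e=proj("wrist",(.486,-.117,.02)); print(p,e)
print(ringfit(w,p,.02,np.hypot(*(e-p))*1.22))
for d in nets.landmark_of("ring_a","wrist")[:3]: print(d["confidence"],d["centre"],on_z("wrist",d["centre"],.002))
cv2.imwrite("pics/w1.png",w[60:])
E
```

```text
[ 0.4452 -0.1439  0.1713] 2.25
[328.558004   166.13096552] [358.60030244 166.76139615]
(array([ 0.45605858, -0.11058075,  0.02886975]), np.float64(0.0002156088023375468))
```

View pics/w1.png

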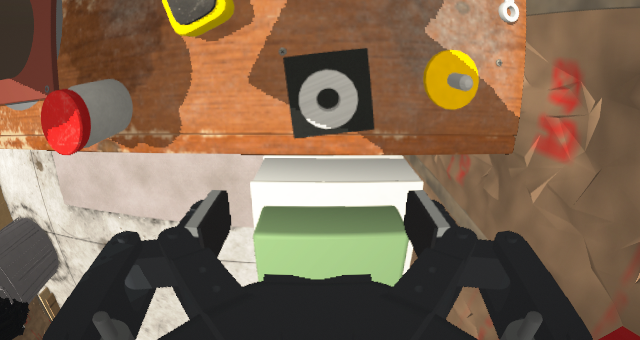

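The ring lies between the fingers' lines at about (328,158), on the pad at (330,150). The wrist camera and the top camera differ by 6 mm in y, so I'll go closer and look again.

Call:
send_rows:
  translation:
    - [0.008, 0.003, 0.03]
    - [0.02, 0.008, 0.07]
    - [0.029, 0.011, 0.105]
    - [0.029, 0.011, 0.11]
    - [0.029, 0.011, 0.11]
  twist:
    - [0, 0, 0]
    - [0, 0, 0]
    - [0, 0, 0]
    - [0, 0, 0]
    - [0, 0, 0]

```text
clock: 2.85
eef_pos: [0.4547, -0.1177, 0.0609]
tool_rot: [-3.139, -0.001, 1.569]
force: [0.8, -0.6, 0.0]
grip_width: 0.0854
grip_force: 0.0
```

Run:
```python
from h import *
s=observe(); print(np.round(s["eef_pos"],4),s["clock"])
w=imaging.capture("wrist"); g=np.array((.456,-.114,.02)); p=proj("wrist",g); e=proj("wrist",g+[.029,0,0]); print(p,e)
print(ringfit(w,p,.02,np.hypot(*(e-p))*1.25))
for d in nets.landmark_of("ring_a","wrist")[:3]: print(d["confidence"],d["centre"],on_z("wrist",d["centre"],.002))
for d in nets.landmark_of("post_yellow","wrist")[:1]: print(d["confidence"],d["centre"],on_z("wrist",d["centre"],.0))
cv2.imwrite("pics/w2.png",w)
```

```text
[ 0.4547 -0.1177  0.0609] 2.85
[317.55499621 220.88140298] [363.01242556 220.75163888]
(array([ 0.45648748, -0.11610004,  0.02979943]), np.float64(0.0006592132631991223))
0.55 [318.4, 215.4] [ 0.45751617 -0.11709517  0.002     ]
0.74 [492.7, 184.1] [ 0.59145446 -0.09407578  0.        ]
```

View pics/w2.png

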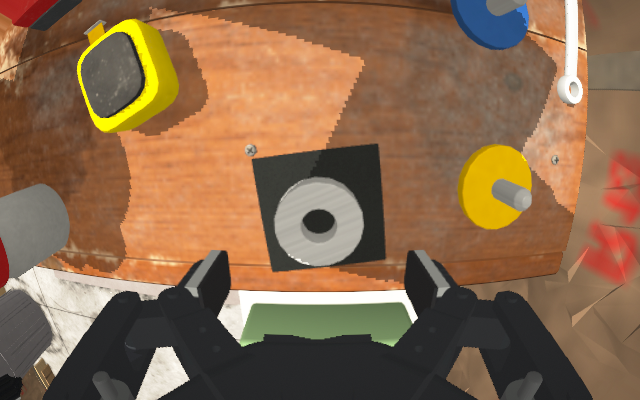

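Closer up, the ring is at (318,221), centred between the fingers, and it measures (0.4570,-0.1165), which agrees with the top camera. I'll lower and grip.

Call:
send_rows:
  translation:
    - [0.001, 0.002, 0.015]
    - [0.001, 0.002, 0.04]
    - [0.001, 0.002, 0.055]
    - [0.001, 0.002, 0.057]
    - [0.001, 0.002, 0.057]
  twist:
    - [0, 0, 0]
    - [0, 0, 0]
    - [0, 0, 0]
    - [0, 0, 0]
    - [0, 0, 0]

```text
clock: 3.5
eef_pos: [0.4584, -0.1171, 0.0055]
tool_rot: [3.14, 0.001, 1.569]
force: [0.2, 0.3, -0.3]
grip_width: 0.0854
grip_force: 0.0
```

Call:
send_rows:
  translation:
    - [0, 0, 0]
    - [0, 0, 0]
    - [0, 0, 0]
    - [0, 0, 0]
    - [0, 0, 0]
    - [0, 0, 0]
  twist:
    - [0, 0, 0]
    - [0, 0, 0]
    - [0, 0, 0]
    - [0, 0, 0]
    - [0, 0, 0]
    - [0, 0, 0]
  jaw: 1
  newtons: 50

```text
clock: 4.1
eef_pos: [0.4586, -0.1169, 0.0061]
tool_rot: [3.14, 0.001, 1.57]
force: [-3.3, 0.7, 9.7]
grip_width: 0.0553
grip_force: 51.7
```

Call:
send_rows:
  translation:
    - [0, 0, -0.015]
    - [0, 0, -0.05]
    - [0, 0, -0.09]
    - [0.02, 0, -0.13]
    - [0.05, 0, -0.155]
    - [0.085, 0.003, -0.16]
    - [0.11, 0.006, -0.16]
    - [0.12, 0.007, -0.16]
    - [0.12, 0.007, -0.16]
  twist:
    - [0, 0, 0]
    - [0, 0, 0]
    - [0, 0, 0]
    - [0, 0, 0]
    - [0, 0, 0]
    - [0, 0, 0]
    - [0, 0, 0]
    - [0, 0, 0]
    - [0, 0, 0]

```text
clock: 5.0
eef_pos: [0.4645, 0.0046, 0.1644]
tool_rot: [3.142, 0.0, 1.572]
force: [0.6, -0.1, -2.0]
grip_width: 0.0551
grip_force: 54.4
```

Run:
```python
from h import *
s=observe(); t=s["eef_pos"]; print(np.round(t,4),np.round(s["tool_rot"],3),np.round(s["force"],1),s["clock"])
w=imaging.capture("wrist"); print("tip",proj("wrist",(.465,.0823,.131)),"tcp",proj("wrist",t))
for n in("gauge","step_blue","step_red","ring_a","post_blue"):
    for d in nets.landmark_of(n,"wrist")[:2]:
        z={"step_blue":.102,"step_red":.062}.get(n,0); print(n,round(d["confidence"],2),np.round(d["centre"],1),np.round(on_z("wrist",d["centre"],z),4))
cv2.imwrite("pics/w3.png",w)
```

```text
[0.4645 0.0046 0.1644] [3.142 0.    1.572] [ 0.6 -0.1 -2. ] 5.0
tip [319.01749292 100.2035625 ] tcp [317.85055554 255.37723706]
gauge 0.72 [313.8 110.2] [0.4606 0.0779 0.    ]
step_blue 0.61 [315.2 106.1] [0.4628 0.0789 0.102 ]
step_red 0.7 [316.9 106.6] [0.4639 0.0795 0.062 ]
ring_a 0.94 [190.  103.2] [0.333  0.0902 0.    ]
ring_a 0.82 [315.6 252. ] [ 0.4623 -0.0725  0.    ]
post_blue 0.82 [430.2 152. ] [0.5813 0.0383 0.    ]
post_blue 0.79 [225.1  17.7] [0.3711 0.1782 0.    ]
```

View pics/w3.png

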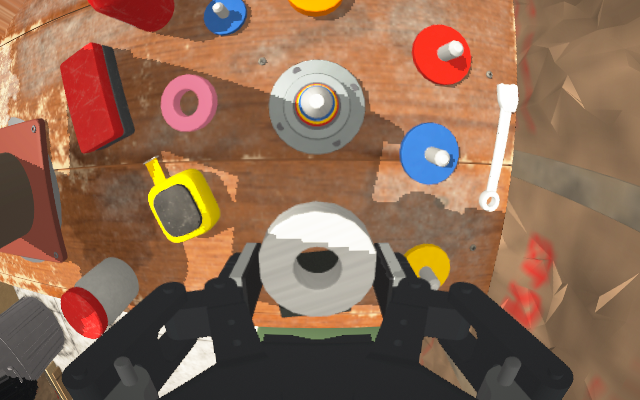

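Run:
```python
from h import *
t=observe()["eef_pos"]
for z in(.1783,.1603):
    for d in((-.029,0),(.029,0),(0,.029),(0,-.029),(0,.01125),(0,-.01125),(-.01125,0),(.01125,0)): print(z,d,np.round(proj("wrist",(t[0]+d[0],t[1]+d[1],z)),1))
w=cv2.imread("pics/w3.png")
g=cv2.cvtColor(w,cv2.COLOR_BGR2GRAY).astype(int)
print("col317",[(r,g[r,317]) for r in range(194,330,2)])
print("row250",[(c,g[236,c]) for c in list(range(252,270))+list(range(366,386))])
```

```text
0.1783 (-0.029, 0) [256.6 269.3]
0.1783 (0.029, 0) [378.8 269.3]
0.1783 (0, 0.029) [317.8 211.4]
0.1783 (0, -0.029) [317.7 318.9]
0.1783 (0, 0.01125) [317.7 248.5]
0.1783 (0, -0.01125) [317.7 290.3]
0.1783 (-0.01125, 0) [293.8 270. ]
0.1783 (0.01125, 0) [341.7 270. ]
0.1603 (-0.029, 0) [262.7 253.1]
0.1603 (0.029, 0) [372.7 253.1]
0.1603 (0, 0.029) [317.7 200.1]
0.1603 (0, -0.029) [317.7 299.6]
0.1603 (0, 0.01125) [317.7 233.7]
0.1603 (0, -0.01125) [317.7 272.4]
0.1603 (-0.01125, 0) [296.2 253.5]
0.1603 (0.01125, 0) [339.3 253.5]
col317 [(194, np.int64(109)), (196, np.int64(108)), (198, np.int64(115)), (200, np.int64(121)), (202, np.int64(163)), (204, np.int64(167)), (206, np.int64(167)), (208, np.int64(166)), (210, np.int64(176)), (212, np.int64(251)), (214, np.int64(253)), (216, np.int64(252)), (218, np.int64(251)), (220, np.int64(251)), (222, np.int64(251)), (224, np.int64(252)), (226, np.int64(252)), (228, np.int64(252)), (230, np.int64(250)), (232, np.int64(251)), (234, np.int64(252)), (236, np.int64(252)), (238, np.int64(251)), (240, np.int64(251)), (242, np.int64(218)), (244, 
[... 1071 characters left out ...]
8, np.int64(112)), (259, np.int64(113)), (260, np.int64(114)), (261, np.int64(115)), (262, np.int64(117)), (263, np.int64(116)), (264, np.int64(125)), (265, np.int64(134)), (266, np.int64(144)), (267, np.int64(164)), (268, np.int64(177)), (269, np.int64(179)), (366, np.int64(249)), (367, np.int64(237)), (368, np.int64(186)), (369, np.int64(135)), (370, np.int64(118)), (371, np.int64(110)), (372, np.int64(106)), (373, np.int64(104)), (374, np.int64(105)), (375, np.int64(106)), (376, np.int64(108)), (377, np.int64(109)), (378, np.int64(109)), (379, np.int64(110)), (380, np.int64(110)), (381, np.int64(111)), (382, np.int64(111)), (383, np.int64(112)), (384, np.int64(111)), (385, np.int64(110))]
```

Run:
```python
from h import *
from scipy.optimize import least_squares
w=cv2.imread("pics/w3.png"); p=proj("wrist",(.464,.082,.018)); e=proj("wrist",(.510,.082,.018))
for th in((60,55),(60,70),(60,90)): print(ringfit(w,p,.018,np.hypot(*(e-p))*1.15,th))
h=cv2.cvtColor(w,cv2.COLOR_BGR2HSV).astype(int); H,S,V=h[...,0],h[...,1],h[...,2]; y,x=np.mgrid[:400,:640]
near=np.hypot(x-317,y-103)<26
def circ(m,z):
    m=(m&near).astype(np.uint8); m=cv2.morphologyEx(m,cv2.MORPH_OPEN,np.ones((2,2)))
    c=np.vstack(cv2.findContours(m,0,cv2.CHAIN_APPROX_NONE)[0]); P=np.array([on_z("wrist",q,z)[:2] for q in cv2.convexHull(c)[:,0]])
    r=least_squares(lambda q:np.hypot(*(P-q[:2]).T)-q[2],[*P.mean(0),.02],loss="soft_l1",f_scale=.0005); return np.round(r.x,4)
print("coloured (red shoulder z.061 r.0175)",circ(S>130,.0605))
print("blue r.0125",circ((S>100)&(H>95)&(H<130),.101))
cv2.imwrite("pics/c3.png",cv2.resize(w[50:160,262:372],None,fx=5,fy=5,interpolation=cv2.INTER_CUBIC))
```

```text
(array([0.46357165, 0.08101549, 0.04442345]), np.float64(0.00016008181578982573))
(array([0.46354225, 0.08104806, 0.04459335]), np.float64(0.00013734287967921208))
(array([0.4634892 , 0.08097654, 0.04479274]), np.float64(0.00014908982884945674))
coloured (red shoulder z.061 r.0175) [0.4644 0.0804 0.0169]
blue r.0125 [0.4642 0.0803 0.0113]
```

View pics/c3.png

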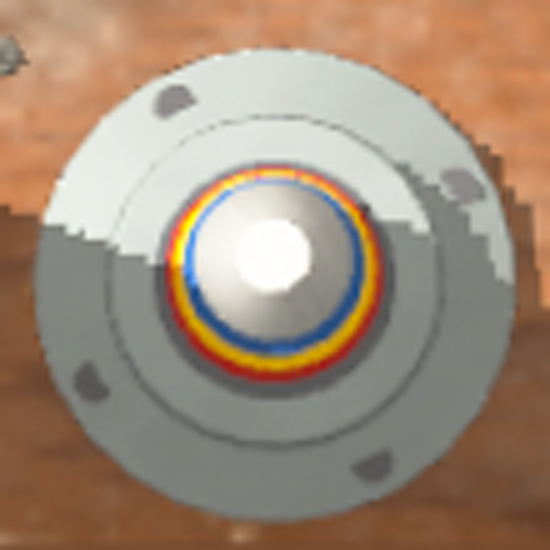

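The crop shows the mandrel upright in its foot with the tip at (316,101), which puts its axis at about (0.4636,0.081). The ring's image matches a 22.5 mm bore centred on the TCP, so blue is expected. I'll move over the tip.

Call:
send_rows:
  translation:
    - [0.02, 0, 0]
    - [0.05, -0.001, 0]
    - [0.07, -0.001, 0]
    - [0.0765, -0.001, 0]
    - [0.0765, -0.001, 0]
    - [0.0765, -0.001, 0.012]
    - [0.0765, -0.001, 0.025]
    - [0.0765, -0.001, 0.035]
    - [0.0765, -0.001, 0.037]
    - [0.0765, -0.001, 0.037]
  twist:
    - [0, 0, 0]
    - [0, 0, 0]
    - [0, 0, 0]
    - [0, 0, 0]
    - [0, 0, 0]
    - [0, 0, 0]
    - [0, 0, 0]
    - [0, 0, 0]
    - [0, 0, 0]
    - [0, 0, 0]

```text
clock: 6.3
eef_pos: [0.4632, 0.0799, 0.1264]
tool_rot: [-3.14, -0.0, 1.569]
force: [-0.6, -0.5, -1.0]
grip_width: 0.0549
grip_force: 54.4
```

Run:
```python
from h import *
s=observe(); t=s["eef_pos"]; print(np.round(t,4),np.round(s["tool_rot"],3),np.round(s["force"],1),np.round(s["wrist_torque"],2),s["clock"])
w=imaging.capture("wrist"); p=proj("wrist",(t[0],t[1],t[2]+.014)); print(p)
for q in((t[0],t[1],.131),(.4636,.081,.131)): print(np.round(proj("wrist",q),1))
u,v=map(int,p); cv2.imwrite("pics/c4.png",cv2.resize(w[v-80:v+60,u-80:u+80],None,fx=4,fy=4,interpolation=cv2.INTER_CUBIC)); print(u-80,v-80)
```

```text
[0.4632 0.0799 0.1264] [-3.14  -0.     1.569] [-0.6 -0.5 -1. ] [ 0.06 -0.02  0.02] 6.3
[317.06187325 269.33357991]
[317.1 260.3]
[317.9 258.4]
237 189
```

View pics/c4.png

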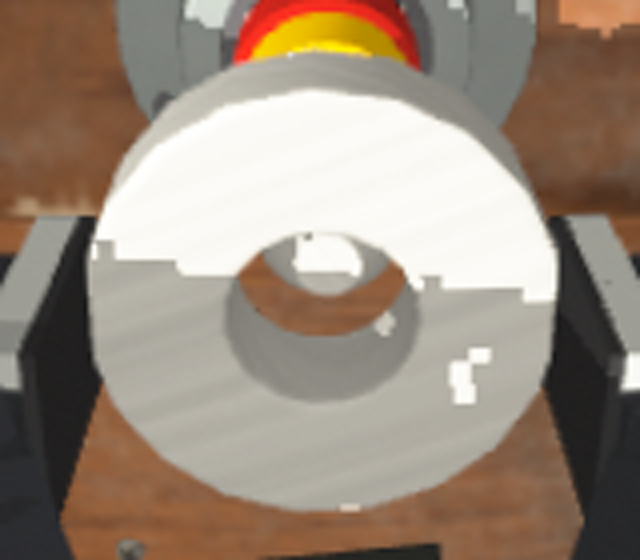

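The view through the bore shows the tip at about (319,253) inside it, slightly toward +y. There is no contact force with the ring's underside 9 mm below the tip. I'll shift slightly toward +y and feel downward in small steps.

Call:
send_rows:
  translation:
    - [0.0015, 0.0005, 0]
    - [0.0015, 0.0005, 0.002]
    - [0.0015, 0.0005, 0.004]
    - [0.0015, 0.0005, 0.004]
  twist:
    - [0, 0, 0]
    - [0, 0, 0]
    - [0, 0, 0]
    - [0, 0, 0]

```text
clock: 6.75
eef_pos: [0.464, 0.0817, 0.123]
tool_rot: [-3.141, 0.0, 1.57]
force: [-0.3, 0.0, -1.8]
grip_width: 0.0548
grip_force: 54.4
```

Call:
send_rows:
  translation:
    - [0, 0, 0.002]
    - [0, 0, 0.004]
    - [0, 0, 0.006]
    - [0, 0, 0.006]
  twist:
    - [0, 0, 0]
    - [0, 0, 0]
    - [0, 0, 0]
    - [0, 0, 0]

```text
clock: 7.15
eef_pos: [0.464, 0.0816, 0.1169]
tool_rot: [-3.141, 0.0, 1.57]
force: [-0.1, -0.5, -2.5]
grip_width: 0.0551
grip_force: 54.4
```

Call:
send_rows:
  translation:
    - [0, 0, 0.003]
    - [0, 0, 0.006]
    - [0, 0, 0.008]
    - [0, 0, 0.009]
    - [0, 0, 0.009]
  twist:
    - [0, 0, 0]
    - [0, 0, 0]
    - [0, 0, 0]
    - [0, 0, 0]
    - [0, 0, 0]

```text
clock: 7.65
eef_pos: [0.4641, 0.0817, 0.1081]
tool_rot: [-3.141, -0.0, 1.57]
force: [-0.2, -0.6, -1.9]
grip_width: 0.0551
grip_force: 54.4
```

Call:
send_rows:
  translation:
    - [0, 0, 0.0005]
    - [0, 0, 0.001]
    - [0, 0, 0.0015]
    - [0, 0, 0.0015]
  twist:
    - [0, 0, 0]
    - [0, 0, 0]
    - [0, 0, 0]
    - [0, 0, 0]

```text
clock: 8.05
eef_pos: [0.4644, 0.0817, 0.1069]
tool_rot: [3.141, -0.0, 1.57]
force: [0.0, 0.8, -0.7]
grip_width: 0.0554
grip_force: 54.5
```

Call:
send_rows:
  translation:
    - [0, 0, 0.0005]
    - [0, 0, 0.001]
    - [0, 0, 0.001]
    - [0, 0, 0.001]
  twist:
    - [0, 0, 0]
    - [0, 0, 0]
    - [0, 0, 0]
    - [0, 0, 0]

```text
clock: 8.45
eef_pos: [0.4645, 0.0817, 0.1062]
tool_rot: [3.141, -0.0, 1.57]
force: [-2.2, 0.9, 4.1]
grip_width: 0.055
grip_force: 54.9
```

Contact. The side force says the ring sits a little too far toward +x, so I'll centre it.

Call:
send_rows:
  translation:
    - [0.0002, -0.0005, 0]
    - [0.0003, -0.001, 0]
    - [0.0003, -0.001, 0]
    - [0.0003, -0.001, 0]
  twist:
    - [0, 0, 0]
    - [0, 0, 0]
    - [0, 0, 0]
    - [0, 0, 0]

```text
clock: 8.85
eef_pos: [0.4637, 0.082, 0.106]
tool_rot: [3.141, -0.0, 1.57]
force: [2.4, 0.6, 1.2]
grip_width: 0.0551
grip_force: 54.7
```

Call:
send_rows:
  translation:
    - [0.0002, 0.0004, 0]
    - [0.0003, 0.0005, 0.0003]
    - [0.0003, 0.0005, 0.0006]
    - [0.0003, 0.0005, 0.0006]
  twist:
    - [0, 0, 0]
    - [0, 0, 0]
    - [0, 0, 0]
    - [0, 0, 0]

```text
clock: 9.25
eef_pos: [0.4638, 0.0822, 0.1054]
tool_rot: [3.142, 0.0, 1.57]
force: [0.4, -0.0, 3.5]
grip_width: 0.0553
grip_force: 55.0
```

Call:
send_rows:
  translation:
    - [0, 0, 0.0005]
    - [0, 0, 0.001]
    - [0, 0, 0.0015]
    - [0, 0, 0.0015]
    - [0, 0, 0.0015]
  twist:
    - [0, 0, 0]
    - [0, 0, 0]
    - [0, 0, 0]
    - [0, 0, 0]
    - [0, 0, 0]

```text
clock: 9.75
eef_pos: [0.4639, 0.0823, 0.104]
tool_rot: [3.141, 0.0, 1.57]
force: [-0.1, 1.2, 6.3]
grip_width: 0.055
grip_force: 55.2
```

Call:
send_rows:
  translation:
    - [0, 0, 0.0005]
    - [0, 0, 0.001]
    - [0, 0, 0.0015]
    - [0, 0, 0.0018]
    - [0, 0, 0.0018]
    - [0, 0, 0.0018]
  twist:
    - [0, 0, 0]
    - [0, 0, 0]
    - [0, 0, 0]
    - [0, 0, 0]
    - [0, 0, 0]
    - [0, 0, 0]

```text
clock: 10.35
eef_pos: [0.464, 0.0823, 0.1025]
tool_rot: [3.141, 0.0, 1.57]
force: [-2.7, -0.2, 8.5]
grip_width: 0.0552
grip_force: 55.5
```

Run:
```python
from h import *
s=observe(); print(np.round(s["eef_pos"],4),np.round(s["force"],1),s["clock"])
a=imaging.capture("scene"); b=cv2.imread("pics/scene0.png")
f=lambda i:cv2.resize(i[190:265,290:345],(385,525),interpolation=cv2.INTER_NEAREST)
cv2.imwrite("pics/press.png",np.hstack([f(b),f(a)]))
```

```text
[0.464  0.0823 0.1025] [-2.7 -0.2  8.5] 10.35
```

View pics/press.png

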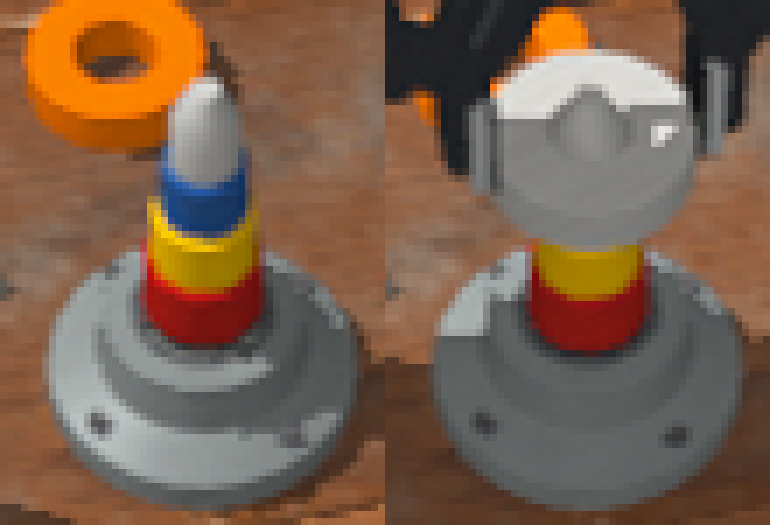

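The ring sits on the blue step (right half, ring at about (590,150)) and the red step has moved down. The force is about 10.5 N and the travel about 3.3 mm, inside the band. I'll hold it there.

Call:
send_rows:
  translation:
    - [0, -0.0002, 0.0002]
    - [0, -0.0003, 0.0003]
    - [0, -0.0003, 0.0003]
    - [0, -0.0003, 0.0003]
    - [0, -0.0003, 0.0003]
    - [0, -0.0003, 0.0003]
    - [0, -0.0003, 0.0003]
    - [0, -0.0003, 0.0003]
  twist:
    - [0, 0, 0]
    - [0, 0, 0]
    - [0, 0, 0]
    - [0, 0, 0]
    - [0, 0, 0]
    - [0, 0, 0]
    - [0, 0, 0]
    - [0, 0, 0]

```text
clock: 11.2
eef_pos: [0.4639, 0.0823, 0.1024]
tool_rot: [3.141, -0.0, 1.57]
force: [-1.6, 0.7, 8.5]
grip_width: 0.055
grip_force: 55.5
```

Run:
```python
from h import *
for i in range(4):
    s=observe(); a=imaging.capture("scene"); print(np.round(s["eef_pos"],4),np.round(s["force"],1),s["clock"])
b=cv2.imread("pics/scene0.png"); 
for c in(315,317,318,319,320,322):   # rows under the red step: red, black, white, grey foot
    for n,i in(("rest",b),("now",a)): print(c,n,[tuple(int(x) for x in i[r,c]) for r in range(235,244)])
```

```text
[0.4639 0.0823 0.1024] [-1.6  0.7  8.5] 11.2
[0.4639 0.0823 0.1024] [-1.  -0.2  8. ] 11.25
[0.464  0.0823 0.1024] [-1.5  0.9  9.3] 11.3
[0.464  0.0823 0.1024] [-1.9 -0.   9.6] 11.35
315 rest [(17, 22, 138), (17, 21, 138), (17, 21, 137), (22, 23, 113), (64, 64, 57), (109, 112, 111), (111, 109, 107), (145, 147, 141), (150, 151, 146)]
315 now [(18, 23, 127), (19, 23, 127), (17, 22, 126), (16, 21, 126), (24, 25, 107), (47, 44, 38), (72, 70, 68), (92, 93, 88), (94, 96, 92)]
317 rest [(16, 21, 127), (15, 20, 125), (17, 19, 127), (14, 16, 118), (42, 43, 62), (90, 93, 90), (101, 100, 100), (132, 132, 129), (147, 149, 142)]
317 now [(17, 23, 128), (17, 22, 128), (18, 23, 128), (18, 22, 130), (17, 20, 121), (36, 35, 47), (66, 66, 63), (85, 85, 83), (94, 94, 90)]
318 rest [(16, 19, 121), (16, 20, 120), (15, 19, 121), (14, 18, 115), (40, 41, 70), (85, 87, 84), (99, 97, 97), (128, 128, 125), (148, 150, 144)]
318 now [(18, 22, 129), (18, 22, 129), (16, 20, 127), (16, 21, 129), (17, 20, 122), (32, 32, 58), (66, 64, 61), (81, 81, 79), (94, 95, 91)]
319 rest [(15, 20, 120), (16, 19, 120), (16, 20, 120), (14, 18, 112), (39, 41, 68), (86, 87, 85), (101, 98, 99), (128, 128, 125), (148, 151, 144)]
319 now [(16, 22, 128), (18, 22, 129), (18, 22, 129), (17, 21, 130), (17, 20, 123), (33, 32, 70), (66, 64, 61), (81, 82, 78), (95, 96, 92)]
320 rest [(17, 20, 119), (17, 19, 120), (16, 19, 121), (13, 17, 114), (40, 42, 69), (79, 82, 79), (85, 82, 83), (128, 128, 125), (150, 151, 145)]
320 now [(18, 21, 128), (18, 23, 128), (17, 20, 129), (16, 21, 130), (17, 21, 122), (32, 31, 56), (65, 64, 61), (82, 82, 78), (94, 95, 91)]
322 rest [(17, 20, 117), (16, 20, 118), (15, 19, 120), (19, 21, 109), (51, 53, 45), (87, 88, 87), (107, 105, 105), (148, 149, 143), (150, 153, 145)]
322 now [(18, 22, 125), (17, 22, 126), (18, 22, 128), (16, 22, 124), (25, 26, 94), (47, 45, 39), (68, 67, 65), (94, 94, 90), (95, 97, 92)]
```

The red edge has moved down 1.1 px, which is about 3.5 mm, and the load has been held for over a second. The ring stopped on blue. I'll lift off and go to the larger blue post.

Call:
send_rows:
  translation:
    - [0, 0, -0.006]
    - [0, 0, -0.02]
    - [0, 0, -0.04]
    - [0, 0, -0.055]
    - [-0.005, 0.015, -0.062]
    - [-0.02, 0.053, -0.062]
    - [-0.036, 0.095, -0.062]
    - [-0.043, 0.114, -0.062]
    - [-0.0435, 0.116, -0.062]
    - [-0.0435, 0.116, -0.062]
  twist:
    - [0, 0, 0]
    - [0, 0, 0]
    - [0, 0, 0]
    - [0, 0, 0]
    - [0, 0, 0]
    - [0, 0, 0]
    - [0, 0, 0]
    - [0, 0, 0]
    - [0, 0, 0]
    - [0, 0, 0]

```text
clock: 12.4
eef_pos: [0.5784, 0.0386, 0.1628]
tool_rot: [-3.139, -0.0, 1.569]
force: [-0.2, -0.1, -1.4]
grip_width: 0.0551
grip_force: 54.5
```

Call:
send_rows:
  translation:
    - [0, 0, 0.02]
    - [0, 0, 0.05]
    - [0, 0, 0.075]
    - [0, 0, 0.085]
    - [0, 0, 0.087]
    - [0, 0, 0.087]
  twist:
    - [0, 0, 0]
    - [0, 0, 0]
    - [0, 0, 0]
    - [0, 0, 0]
    - [0, 0, 0]
    - [0, 0, 0]

```text
clock: 13.0
eef_pos: [0.5794, 0.039, 0.0774]
tool_rot: [3.141, -0.0, 1.57]
force: [1.0, -0.0, -1.3]
grip_width: 0.0552
grip_force: 54.5
```

Run:
```python
from h import *
s=observe(); t=s["eef_pos"]; print(np.round(t,4),np.round(s["tool_rot"],3),np.round(s["force"],1),s["clock"])
w=imaging.capture("wrist"); cv2.imwrite("pics/w5.png",w)
for d in nets.landmark_of("post_blue","wrist")[:2]: print(round(d["confidence"],2),np.round(d["centre"],1),np.round(on_z("wrist",d["centre"],0),4))
h=cv2.cvtColor(w,cv2.COLOR_BGR2HSV); m=cv2.inRange(h,(98,120,40),(128,255,255))
n,_,st,c=cv2.connectedComponentsWithStats(m); i=[k for k in range(1,n) if st[k,4]>150]; print(st[i].tolist())
for z,r in((.010,.032),):
    for q in((.580,.0385),):
        print([np.round(proj("wrist",(q[0]+a*r,q[1]+b*r,z)),1).tolist() for a,b in((-1,0),(1,0),(0,1),(0,-1))])
        P=np.argwhere(m>0)[:,::-1]; k=max(i,key=lambda k:st[k,4])
        L=cv2.connectedComponents(m)[1]==k; C=max(cv2.findContours(L.astype(np.uint8),0,1)[0],key=cv2.contourArea)
        W=np.array([on_z("wrist",p,z)[:2] for p in cv2.convexHull(C)[:,0]]); print(W.min(0),W.max(0))
        W=W[W[:,1]>.0385+.008]
        from scipy.optimize import least_squares
        r_=least_squares(lambda v:np.hypot(*(W-v).T)-.032,q,loss="soft_l1",f_scale=.0005); print(len(W),r_.x,np.abs(r_.fun).max())
```

```text
[0.5794 0.039  0.0774] [ 3.141 -0.     1.57 ] [ 1.  -0.  -1.3] 13.0
0.75 [79.3 53.4] [ 0.3726  0.1799 -0.    ]
0.72 [318.6 211.8] [0.5814 0.0375 0.    ]
[[59, 26, 38, 50, 1201], [70, 156, 50, 54, 1267], [273, 169, 88, 50, 2470]]
[[272.4, 214.7], [361.0, 214.7], [316.8, 170.8], [316.7, 255.0]]
[0.54849949 0.03596827] [0.61131072 0.07177889]
13 [0.58016264 0.03978555] 0.0007112395007684499
```

The post is at (0.580,0.0395), agreeing within 1 mm across the measurements. I'll lower the ring over the pin.

Call:
send_rows:
  translation:
    - [0.0005, 0.0006, 0.01]
    - [0.0005, 0.0006, 0.022]
    - [0.0005, 0.0006, 0.032]
    - [0.0005, 0.0006, 0.038]
    - [0.0005, 0.0006, 0.038]
  twist:
    - [0, 0, 0]
    - [0, 0, 0]
    - [0, 0, 0]
    - [0, 0, 0]
    - [0, 0, 0]

```text
clock: 13.6
eef_pos: [0.5786, 0.0392, 0.0367]
tool_rot: [-3.138, -0.0, 1.57]
force: [0.4, -0.4, -1.0]
grip_width: 0.0549
grip_force: 54.5
```

Call:
send_rows:
  translation:
    - [0, 0, 0.008]
    - [0, 0, 0.016]
    - [0, 0, 0.021]
    - [0, 0, 0.0235]
    - [0, 0, 0.0235]
  twist:
    - [0, 0, 0]
    - [0, 0, 0]
    - [0, 0, 0]
    - [0, 0, 0]
    - [0, 0, 0]

```text
clock: 14.1
eef_pos: [0.5799, 0.0392, 0.0148]
tool_rot: [-3.141, -0.0, 1.57]
force: [0.5, -0.3, -2.0]
grip_width: 0.055
grip_force: 54.5
```

Call:
send_rows:
  translation:
    - [0, 0, 0.0005]
    - [0, 0, 0.001]
    - [0, 0, 0.001]
    - [0, 0, 0.001]
  twist:
    - [0, 0, 0]
    - [0, 0, 0]
    - [0, 0, 0]
    - [0, 0, 0]

```text
clock: 14.5
eef_pos: [0.5802, 0.0391, 0.0143]
tool_rot: [3.141, 0.0, 1.57]
force: [0.4, 0.4, -2.3]
grip_width: 0.0549
grip_force: 54.6
```

Call:
send_rows:
  translation:
    - [0, 0, 0.0005]
    - [0, 0, 0.001]
    - [0, 0, 0.001]
    - [0, 0, 0.001]
  twist:
    - [0, 0, 0]
    - [0, 0, 0]
    - [0, 0, 0]
    - [0, 0, 0]

```text
clock: 14.9
eef_pos: [0.5802, 0.0391, 0.0142]
tool_rot: [3.142, 0.0, 1.57]
force: [-3.9, -0.1, 7.5]
grip_width: 0.0553
grip_force: 55.4
```

The ring is on the base, so I'll release and retreat.

Call:
send_rows:
  translation:
    - [0, 0, 0]
    - [0, 0, 0]
    - [0, 0, 0]
    - [0, 0, 0]
    - [0, 0, 0]
  twist:
    - [0, 0, 0]
    - [0, 0, 0]
    - [0, 0, 0]
    - [0, 0, 0]
    - [0, 0, 0]
  jaw: -0.75

```text
clock: 15.4
eef_pos: [0.58, 0.0392, 0.013]
tool_rot: [-3.141, -0.0, 1.57]
force: [-0.8, -0.7, 0.2]
grip_width: 0.0747
grip_force: 0.0
```

Call:
send_rows:
  translation:
    - [0, 0, -0.01]
    - [0, 0, -0.035]
    - [0, 0, -0.07]
    - [0, 0, -0.11]
    - [0, 0, -0.14]
    - [-0.03, -0.02, -0.15]
    - [-0.06, -0.05, -0.15]
    - [-0.08, -0.07, -0.15]
    - [-0.08, -0.07, -0.15]
  twist:
    - [0, 0, 0]
    - [0, 0, 0]
    - [0, 0, 0]
    - [0, 0, 0]
    - [0, 0, 0]
    - [0, 0, 0]
    - [0, 0, 0]
    - [0, 0, 0]
    - [0, 0, 0]

```text
clock: 16.3
eef_pos: [0.5081, -0.0427, 0.1638]
tool_rot: [-3.141, 0.001, 1.567]
force: [-0.4, 0.5, -0.7]
grip_width: 0.0748
grip_force: 0.0
```

Run:
```python
from h import *
s=observe(); print(np.round(s["eef_pos"],4),s["grip_width"],np.round(s["force"],1),s["clock"])
for n in("top","wrist"):
    w=imaging.capture(n); cv2.imwrite(f"pics/{n}9.png",w)
    for d in nets.masks_of("ring_a",n)[:6]:
        x0,y0,x1,y1=d["rect"]; q=on_z(n,((x0+x1)/2,(y0+y1)/2),.028); print(n,round(d["confidence"],2),np.round(d["rect"],1),np.round(q,4))
    for z in(.028,.056): print("expected at z",z,[np.round(proj(n,(.580+a*.029,.0392+b*.029,z)),1).tolist() for a,b in((-1,0),(1,0),(0,1),(0,-1))])
```

```text
[ 0.5081 -0.0427  0.1638] 0.07483543402563637 [-0.4  0.5 -0.7] 16.3
top 0.73 [231.3 143.5 255.3 167.5] [0.6311 0.3407 0.028 ]
top 0.73 [256.7 151.5 280.3 173.2] [0.6126 0.2739 0.028 ]
top 0.71 [283.6 210.3 304.  229.1] [0.4614 0.2065 0.028 ]
top 0.67 [347.5 162.9 368.9 185.8] [0.5798 0.0384 0.028 ]
top 0.53 [328.9 258.  347.5 281.7] [0.3321 0.0916 0.028 ]
expected at z 0.028 [[358.0, 185.3], [357.8, 163.3], [346.8, 174.3], [369.0, 174.2]]
expected at z 0.056 [[358.6, 183.9], [358.5, 161.4], [347.2, 172.6], [369.9, 172.6]]
wrist 0.68 [359.4  73.4 422.2 137.3] [0.5767 0.0401 0.028 ]
wrist 0.62 [122.5  36.6 174.7  92.8] [0.3458 0.0886 0.028 ]
expected at z 0.028 [[362.8, 105.2], [424.3, 108.4], [394.7, 75.1], [393.4, 138.1]]
expected at z 0.056 [[367.8, 104.2], [435.3, 108.1], [402.9, 71.2], [401.5, 140.7]]
```

```bash
python3 -c "
from h import *
print(workorder.hand_in())"
```

```text
the job is handed in; nothing more can be done
None
```

The ring stopped on the blue step, was held there at about 10.5 N (roughly 3.3 mm of travel, between the two line limits), and now lies flat on the larger blue post's base. I handed the job in at about 16 s on the robot's clock, and no verdict came back.

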